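# Third hand for the second bracket of an upright

## Robot

A 7-joint arm with a two-finger parallel gripper is mounted at the origin on a cart in front of the work surface, level with it; the furniture and walls round the work are solid. World frame = base frame: x ahead of the robot, y to its left, z up, the work surface at z = 0. Lengths are in m, angles in rad, forces in N, time in s.
With the tool pointing down it reaches from about 0.4 to 0.875 m from the base axis. Payload 19.3 kg.
Tool frame: the origin (TCP) lies at the very end of the fingers, on their centre line; the grasp point (between the pads) lies bot.grasp_offset behind it (bot.grasp_offset is the distance from the TCP to the grasp point, in m); z points along the fingers, y is the direction in which the jaws open and shut (so a half turn about z gives the same grasp; the last joint's range is limited). The gripper opens to 85 mm and grips with 20 to 120 N. Pads are 22 mm wide; open, the fingers measure 114 mm over their backs; the gripper's body (76 mm by 85 mm) begins 54 mm behind the grasp point. The pads swing forward as they close: fully open they stand 13 mm farther back than shut.
Start: joints at [-1.354, 0.521, -0.036, 1.599, 0.021, 1.021, -0.113], TCP at [0.177, 0.599, 0.231] pointing down, gripper open.
Joint ranges: [-2.91, 2.91], [-0.3, 2.13], [-1.5, 1.42], [0.17, 2.43], [-1.26, 4.41], [0.16, 1.93], [-2.52, 2.52]. Speed limits (rad/s): [1.89, 1.89, 2.39, 2.39, 3.01, 3.01, 3.01].

## Interface

Orientations are given as [roll, pitch, yaw] about the fixed x, y, z axes, in that order (R = Rz(yaw) Ry(pitch) Rx(roll)).
In Python, from workcell import bot gives the robot as it stands. The module is installed in compiled form; this text tells all that it offers.
- The arm moves only by the shell command python3 -m handwheel 'ROWS' [OPENING] [FORCE]. ROWS is JSON, a list of rows, each a list of 6 numbers: the shift along the tool's x, y, z as a fraction of full scale, then the turn, a rotation vector about the tool's x, y, z as a fraction of full scale. In form: [[x, y, z, rx, ry, rz], ...]. A call has 1 to 8 rows; each row shifts and turns the commanded pose from where the row before left it, along the tool's axes as they then stand; what a row does not reach is not made up. Full scale, the value 1, is 0.025 m for a shift and 360 degrees for a turn. A row lasts 1/8 s, in which the tool goes at most 62.5 mm and 10.7 degrees, less where a joint would pass 70% of its speed; a pose out of reach is approached as far as the arm can. A call with a number of a shift or a turn outside -1 to 1 is refused whole. A call with a gripper value outside its range is refused whole. OPENING is the closure, from -1 (fully open) to 1 (shut), set as the call begins (- or left out, the last holds). The fingers move at their own pace and stop on an object; FORCE is the grip in N (left out, the last holds). Time passes only in rows, so rows that do not move let the fingers close. It gives the time, the measured TCP pose, the force and the opening at its end, in the units of the state.
- bot.observe(): the state, without advancing time (a new reading comes with each control period).
- bot.grab_frame(name): name is "side" or "top"; returns a dict with "pixels" (400x640x3 uint8, blue, green, red), "vertical_fov" (degrees; the focal length in pixels is half the picture's height over the tangent of half this angle, whatever the lens; pixels are square), "cx", "cy" (the principal point, pixels), "R" (3x3) and "t" (3): a world point X has camera coordinates R X + t. Camera axes: x right, y down, z forward; pixel columns grow to the right and rows downward; lengths in m; the calibration is good to about 2 mm. A picture is of the moment at which its call begins. There is no depth.
- bot.job_done(): hands the job in, once; it reports no verdict.
Trained networks look in a picture, given as the dict that the camera call returned (one of the last four; its "shot" number tells which), for a name from the list of things; names that differ only in an ending like _2 or _b are one class to them, and where a whole thing is asked for, a point or a joint stands for the part that bears it (a point fixed in the world has none). Each returns a list of dicts, best first, with "score" (0 to 1); they miss things now and then, are a little off and sometimes report something else, mostly with a low value. They report only what shows in the picture. A call takes as long as a camera call. They do not tell look-alikes from the thing itself.
- bot.trace(picture, thing): "region" (400x640 bool, what is visible of it) and "point" ([column, row] in pixels, amid what is visible of it).
The state is a dict: "clock": time; "qpos": joint angles; "qd": joint speeds; "joint_efforts": joint torques, N m; "position": TCP position; "tool_rot": TCP orientation; "force": force on the tool from outside, world axes, zero at the start; "moment": the same for the moment, N m; "grip_width": finger opening in m.
Only numpy, scipy, OpenCV 4.12 (cv2) and the standard library are available. Lean on these libraries where they do the work, as an engineer would, in place of code of your own. Each camera call takes 0.05 s, during which the arm holds its last target.

## Task

Fetch the loose angle bracket from the spare length of profile and fit it into the open corner in front of the short upright: lugs down in the rail's top slot and into the upright's slot, flush on the rail and flush against the upright. Then be my third hand: keep pushing it along the rail against the upright with a steady 12 newtons or so (between 6 and 20) while I get the screws in, and finish while still holding it like that. Go gently: the upright is only finger-tight and must not be pushed out of its place, and leave the other tools and parts on the bench as they lie.

Things in the scene. Friction and masses are not known exactly. Their poses are not given: they have to be found in the camera images.
- bracket: The loose grey die-cast angle bracket to fit, 42 x 42 x 42 mm, about 60 g. Origin: centre of the underside of its foot flange (5 mm thick), z up. Its upright flange (5 mm thick, 42 wide and high) stands at the +x end, outer face at x = +21 mm. It waits on the spare length, foot lugs in the slot, foot flange flat on its top, x along the spare's x.
- bracket_grip (a point): Grip point of the bracket, at x = 3, y = 0, z = 24 mm from its origin, axes as the bracket's. Two triangular side ribs, outer faces at y = -21 and +21 mm, 38 mm high at the upright flange, falling straight to the foot flange at x = -21 mm: grip across them (42 mm) from above, 25 N is plenty; the fingers must stay above the profile, which is 45 mm wide.
- bracket_heel (a point): Outer lower edge of the bracket, middle (bracket x = 21, y = 0, z = 0 mm), axes as the bracket's. Tapered round locating lugs, 8.4 mm across at the root, 5.4 mm at the tip, 4 mm long, stand out of both flanges: two below the foot (y = 0, x = -13 and +10 mm), two on the outer face of the upright flange (y = 0, z = 11 and 34 mm).
- rail: The rail: T-slot aluminium profile 45 x 45 x 260 mm with black end caps, screwed to the bench by two small brackets behind it (+y side, 40 mm high). Origin: on the bench under its middle line, 90 mm from its +x end; x along the rail towards the upright, z up. Top at z = 45 mm; a slot 10.4 mm wide, 14 mm deep runs along the middle of the top (y = 0).
- upright: Short upright, same profile, 60 mm high, on the rail (top at 105 mm) near rail x = 30 mm (up to 25 mm either way), same slot up the middle of its open -x face; a first bracket is screwed to its far side. Origin: centre of its underside; axes as the rail's. Finger-tight: rigid up to about 30 N, pushed harder along the rail it slips and stays there.
- upright_foot (a point): Foot of the upright's open face, middle: where this face meets the top of the rail, 22.5 mm before the upright's origin. The bracket's heel belongs here, bracket x along rail x. Axes as the rail's.
- spare: A spare length of the same profile, 45 x 45 x 120 mm, lying fixed on the bench, slot on top, top at z = 45 mm. Origin: on the bench under its centre; x along it. The bracket waits on it, within 25 mm of its middle.
- hex_key: Black L-shaped hex key, 101 x 35 x 6 mm, loose on the bench beside the rail; leave it.
- t_nut: Small steel slot nut, 30 x 16 x 14 mm, loose on the bench beside the rail; leave it.
- screwdriver: Screwdriver with orange handle, 208 x 29 x 29 mm, loose on the bench behind the rail, to the right; leave it.
Things that resemble listed ones, but are neither listed nor needed, are in the scene too. What is shaped like the bracket but red is not meant.

How it is judged:
By the outcome, as a careful person would: the job done as asked, in the order asked, and still so for the second after the job is handed in, while the arm keeps its last pose, push and grip.
It also fails if it takes over 48 s, if anything falls off the work surface, if the arm or the gripper's body presses on something with over 40 N, if the wrist force passes 120 N, or if a joint passes its speed limit or range.

## Working session

There is one attempt and no reset: what is moved stays moved. The work goes in short steps, Python scripts to look and compute and a shell command to move; the robot and the scene stay as the last step left them, time stands still between calls to the robot, and variables do not carry over. Pictures are saved under pics/ and viewed, and the job is handed in when it is done.

```bash
mkdir -p pics
cat > h.py <<'E'
import numpy as np, cv2
from workcell import bot
def K(p):
    h=p["pixels"].shape[0]; f=h/2/np.tan(np.radians(p["vertical_fov"])/2); return f,p["cx"],p["cy"]
def proj(p,X):
    f,cx,cy=K(p); c=np.atleast_2d(X)@np.array(p["R"]).T+np.array(p["t"]); return np.c_[f*c[:,0]/c[:,2]+cx,f*c[:,1]/c[:,2]+cy]
def ray(p,uv):
    f,cx,cy=K(p); R=np.array(p["R"]); d=R.T@np.array([(uv[0]-cx)/f,(uv[1]-cy)/f,1]); return -R.T@np.array(p["t"]), d/np.linalg.norm(d)
def onz(p,uv,z):
    o,d=ray(p,uv); return o+d*(z-o[2])/d[2]
E
python3 - <<'E'
from h import *
s=bot.observe()
print({k:np.round(v,3).tolist() for k,v in s.items()}, bot.grasp_offset)
for n in("side","top"):
    p=bot.grab_frame(n); cv2.imwrite(f"pics/{n}0.png",p["pixels"]); print(n,p["shot"],K(p),np.round(p["R"],3).tolist(),np.round(p["t"],3).tolist())
    for t in("bracket","rail","upright","spare","upright_foot","bracket_grip","bracket_heel","hex_key","t_nut","screwdriver"):
        try: print(t,[(round(r["score"],2),np.round(r["point"]).tolist(),int(r["region"].sum())) for r in bot.trace(p,t)])
        except Exception as e: print(t,e)
E
```

```text
{'clock': 0.0, 'qpos': [-1.354, 0.522, -0.036, 1.6, 0.021, 1.021, -0.113], 'qd': [-0.0, -0.001, -0.002, 0.001, -0.002, -0.001, 0.001], 'joint_efforts': [-0.001, -92.71, 1.98, -36.993, 0.018, 0.008, 0.0], 'position': [0.177, 0.599, 0.231], 'tool_rot': [-3.14, 0.0, 2.855], 'force': [0.308, -0.416, 0.182], 'moment': [0.012, -0.033, -0.012], 'grip_width': 0.085} 0.0187
side 1 (np.float64(443.615094678513), 324.12015740299057, 195.06408150339618) [[0.837, -0.547, 0.013], [-0.213, -0.348, -0.913], [0.504, 0.761, -0.408]] [-0.456, 0.17, 0.759]
bracket [(0.76, [272.0, 173.0], 286), (0.63, [284.0, 228.0], 388)]
rail [(0.72, [368.0, 230.0], 4433)]
upright [(0.7, [379.0, 225.0], 1475)]
spare [(0.88, [271.0, 191.0], 490)]
upright_foot [(0.75, [380.0, 224.0], 1409)]
bracket_grip [(0.66, [287.0, 226.0], 465), (0.64, [270.0, 168.0], 272), (0.6, [381.0, 227.0], 1432)]
bracket_heel [(0.85, [271.0, 177.0], 247), (0.66, [288.0, 230.0], 452), (0.17, [352.0, 264.0], 221)]
hex_key [(0.69, [356.0, 268.0], 235)]
t_nut [(0.71, [271.0, 192.0], 485), (0.6, [392.0, 276.0], 164)]
screwdriver [(0.95, [450.0, 255.0], 697)]
top 2 (np.float64(362.58505363498193), 321.3904734530792, 200.03031575864964) [[-0.001, -1.0, 0.007], [-1.0, 0.001, -0.025], [0.025, -0.007, -1.0]] [-0.047, 0.511, 0.981]
bracket [(0.59, [225.0, 205.0], 277), (0.53, [308.0, 236.0], 271)]
rail [(0.58, [351.0, 193.0], 2236), (0.35, [399.0, 200.0], 74)]
upright [(0.59, [379.0, 182.0], 571)]
spare [(0.77, [244.0, 208.0], 564), (0.36, [383.0, 183.0], 494)]
upright_foot [(0.8, [378.0, 181.0], 437), (0.44, [228.0, 206.0], 249)]
bracket_grip [(0.75, [225.0, 204.0], 265), (0.5, [311.0, 236.0], 243)]
bracket_heel [(0.56, [228.0, 203.0], 273), (0.55, [310.0, 236.0], 197)]
hex_key [(0.38, [399.0, 203.0], 58)]
t_nut [(0.38, [401.0, 206.0], 64)]
screwdriver [(0.78, [409.0, 154.0], 446), (0.65, [227.0, 204.0], 280)]
```

Run:
```python
import cv2
a=cv2.imread("pics/top0.png"); b=cv2.imread("pics/side0.png")
cv2.imwrite("pics/topc.png",cv2.resize(a[110:270,190:460],None,fx=2.9,fy=2.9,interpolation=cv2.INTER_CUBIC))
cv2.imwrite("pics/sidec.png",cv2.resize(b[130:310,220:500],None,fx=2.8,fy=2.8,interpolation=cv2.INTER_CUBIC))
```

```text
(no output)
```

View pics/side0.png

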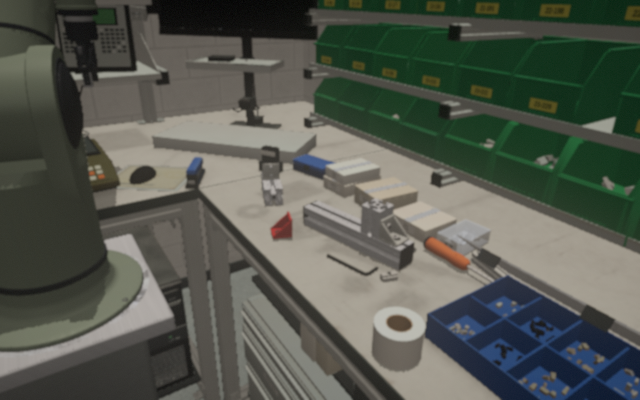

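View pics/topc.png

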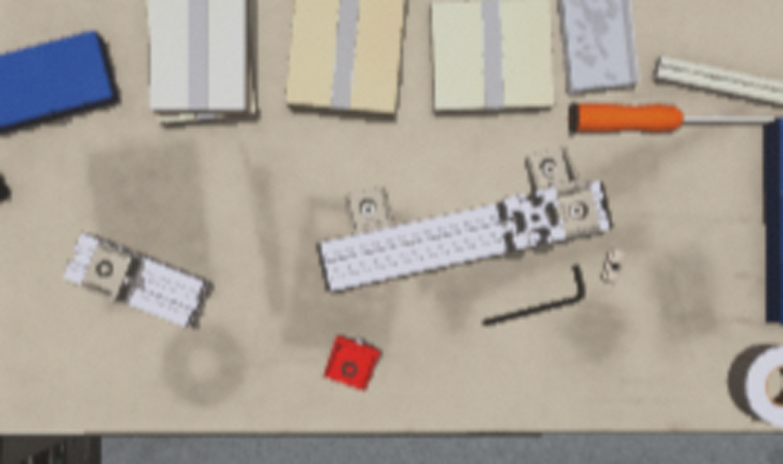

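View pics/sidec.png

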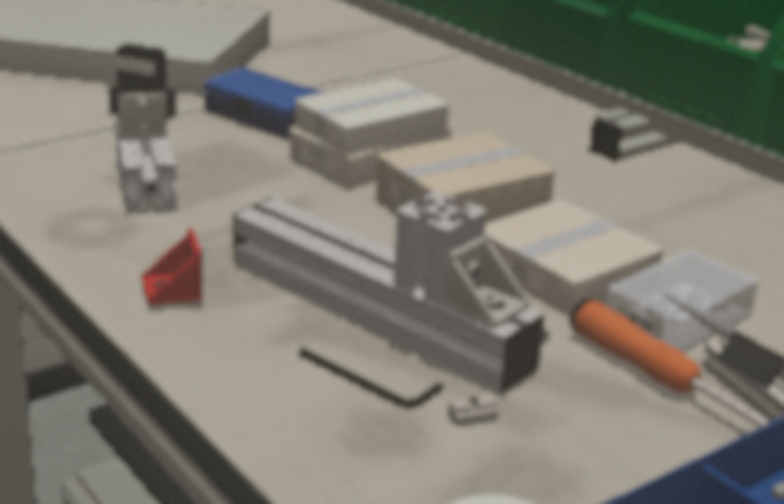

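View pics/top0.png

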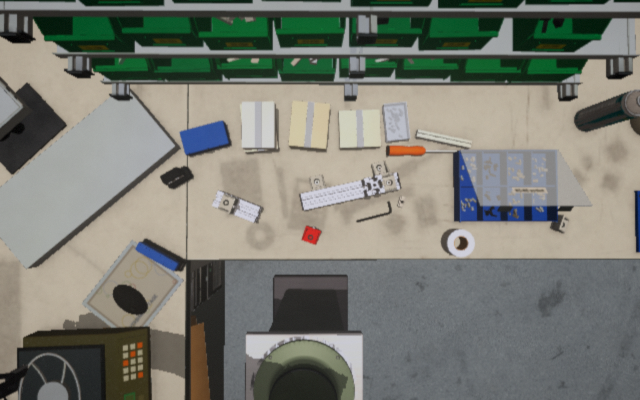

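Candidates for the bracket in the top view: the grey one on the spare at (225,205), the red one at (311,236) which is excluded, the one screwed to the far side of the upright at (388,180), and the rail's small brackets at (317,183) and (379,168). I choose the grey one at (225,205); in the side view it is at (272,173), with its flange towards the right-hand (-y) end. Next I fit the model edges in both views.

```bash
cat > fit.py <<'E'
from h import *
from scipy.optimize import minimize
from scipy.ndimage import map_coordinates
def seg(a,b,n=60):
    t=np.linspace(0,1,n)[:,None]; return np.array(a)*(1-t)+np.array(b)*t
def T(pose,P):
    x,y,a=pose; c,s=np.cos(a),np.sin(a); return np.c_[P[:,0]*c-P[:,1]*s+x,P[:,0]*s+P[:,1]*c+y,P[:,2]]
def box(x0,x1,y0,y1,z): return [seg((x0,y0,z),(x1,y0,z)),seg((x0,y1,z),(x1,y1,z)),seg((x0,y0,z),(x0,y1,z)),seg((x1,y0,z),(x1,y1,z))]
def grad(p,s=1.0):
    g=cv2.GaussianBlur(cv2.cvtColor(p["pixels"],cv2.COLOR_BGR2GRAY).astype(float),(0,0),s)
    return cv2.Sobel(g,cv2.CV_64F,1,0)/8,cv2.Sobel(g,cv2.CV_64F,0,1)/8
def score(p,G,pose,edges):
    s=0
    for e in edges:
        uv=proj(p,T(pose,e)); d=uv[-1]-uv[0]; L=np.hypot(*d)+1e-6; n=np.array([-d[1],d[0]])/L
        gx=map_coordinates(G[0],[uv[:,1],uv[:,0]],order=1); gy=map_coordinates(G[1],[uv[:,1],uv[:,0]],order=1)
        s+=np.minimum(abs(gx*n[0]+gy*n[1]),12).mean()*L
    return s
def fit(views,pose0,dl=.012,da=.08):
    best=None
    f=lambda q:-sum(score(p,G,q,e) for p,G,e in views)
    rng=np.random.default_rng(0)
    c=[np.array(pose0)]+[np.array(pose0)+rng.uniform(-1,1,3)*[dl,dl,da] for _ in range(400)]
    c=sorted(c,key=f)[:6]
    r=[minimize(f,q,method="Nelder-Mead",options=dict(initial_simplex=[q,q+[.003,0,0],q+[0,.003,0],q+[0,0,.02]],xatol=1e-5,fatol=1e-3)) for q in c]
    r=min(r,key=lambda r:r.fun); return r.x,-r.fun
E
python3 - <<'E'
from fit import *
import pickle
P={n:bot.grab_frame(n) for n in("side","top")}
pickle.dump({n:{k:v for k,v in p.items()} for n,p in P.items()},open("f0.pkl","wb"))
for n in P: print(n,"campos",-np.array(P[n]["R"]).T@P[n]["t"])
t=P["top"]
def w(u,v): return onz(t,(u/2.9+190,v/2.9+110),.045)
A=(w(320,245)+w(330,290))/2; B=(w(600,182)+w(610,230))/2
print("rail",A,B,np.hypot(*(B-A)[:2]))
C=(w(85,235)+w(66,278))/2; D=(w(212,285)+w(195,327))/2
print("spare",C,D,np.hypot(*(D-C)[:2]))
def p0(A,B,off):
    d=(B-A)[:2]; d/=np.hypot(*d); o=B[:2]-d*off; return [o[0],o[1],np.arctan2(d[1],d[0])]
rail0=p0(A,B,.09); sp0=p0(C,D,.06); print(rail0,sp0)
h=.0225
railtop=box(-.17,.09,-h,h,.045)+[seg((-.17,-.0052,.045),(0-.02,-.0052,.045)),seg((-.17,.0052,.045),(-.02,.0052,.045))]
railside=box(-.17,.09,-h,h,.045)[:1]+[seg((-.17,-h,.001),(.09,-h,.001)),seg((.09,-h,0),(.09,-h,.045)),seg((.09,-h,.045),(.09,h,.045)),seg((-.17,h,.045),(-.04,h,.045)),seg((-.17,-.0052,.045),(-.02,-.0052,.045)),seg((-.17,.0052,.045),(-.02,.0052,.045))]
sptop=box(-.06,.06,-h,h,.045)
spside=[seg((.06,-h,0),(.06,-h,.045)),seg((.06,h,0),(.06,h,.045)),seg((.06,-h,0),(.06,h,0)),seg((.06,-h,.045),(.06,h,.045)),seg((.02,-h,.045),(.06,-h,.045)),seg((.02,h,.045),(.06,h,.045)),]
G={n:grad(P[n]) for n in P}
R={}
for nm,q,et,es in(("rail",rail0,railtop,railside),("spare",sp0,sptop,spside)):
    a=fit([(P["top"],G["top"],et)],q); b=fit([(P["side"],G["side"],es)],q)
    c=fit([(P["top"],G["top"],et),(P["side"],G["side"],es)],q)
    for l,r in(("top",a),("side",b),("both",c)): print(nm,l,np.round(r[0],4),round(r[1],1))
    R[nm]=c[0]
pickle.dump(R,open("poses.pkl","wb"))
for n,crop,k in(("top",(190,110,270,160),2.9),("side",(220,130,280,180),2.8)):
    x,y,ww,hh=crop; im=cv2.resize(P[n]["pixels"][y:y+hh,x:x+ww],None,fx=k,fy=k,interpolation=cv2.INTER_CUBIC)
    for nm,et,es in(("rail",railtop,railside),("spare",sptop,spside)):
        for e in (et if n=="top" else es):
            uv=((proj(P[n],T(R[nm],e))+.5-[x,y])*k-.5).round().astype(int); cv2.line(im,uv[0].tolist(),uv[-1].tolist(),(0,0,255),1)
    cv2.imwrite(f"pics/ov_{n}.png",im)
E
```

```text
side campos [ 0.03552352 -0.76763963  0.47129607]
top campos [ 0.48620798 -0.04048246  0.99401063]
rail [0.50457157 0.00368126 0.045     ] [ 0.56005342 -0.24970831  0.045     ] 0.2593925791049177
spare [0.51467153 0.22844747 0.045     ] [0.46997324 0.11307646 0.045     ] 0.1237271468850634
[np.float64(0.5408031897950228), np.float64(-0.1617911413719596), np.float64(-1.3552394636036709)] [np.float64(0.4916491453179378), np.float64(0.1690242530620123), np.float64(-1.9404205176730451)]
rail top [ 0.5432 -0.1599 -1.3374] 2482.9
rail side [ 0.5461 -0.1637 -1.3682] 3985.2
rail both [ 0.5459 -0.1644 -1.3697] 6226.3
spare top [ 0.4891  0.1659 -1.8998] 1129.4
spare side [ 0.5008  0.1772 -2.0243] 794.1
spare both [ 0.4927  0.1764 -1.9065] 1828.4
```

View pics/ov_top.png

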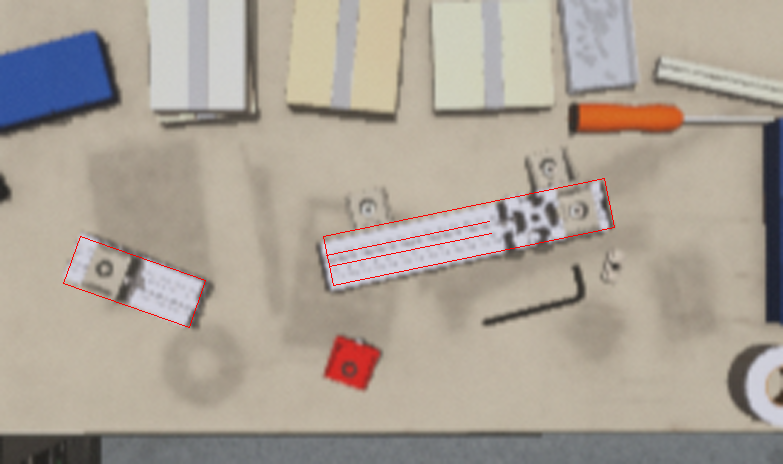

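View pics/ov_side.png

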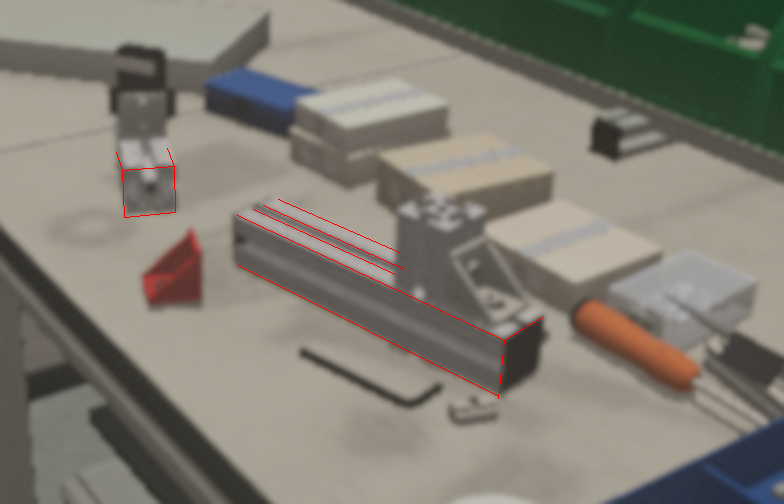

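Run:
```python
import pickle,cv2
P=pickle.load(open("f0.pkl","rb"))
a=P["top"]["pixels"]
cv2.imwrite("pics/z1.png",cv2.resize(a[160:220,295:410],None,fx=6.9,fy=6.9,interpolation=cv2.INTER_NEAREST))
cv2.imwrite("pics/z2.png",cv2.resize(a[182:230,205:270],None,fx=10,fy=10,interpolation=cv2.INTER_NEAREST))
b=P["side"]["pixels"]
cv2.imwrite("pics/z3.png",cv2.resize(b[140:212,250:330],None,fx=8,fy=8,interpolation=cv2.INTER_NEAREST))
cv2.imwrite("pics/z4.png",cv2.resize(b[190:280,295:420],None,fx=6.4,fy=6.4,interpolation=cv2.INTER_NEAREST))
```

```text
(no output)
```

View pics/z1.png

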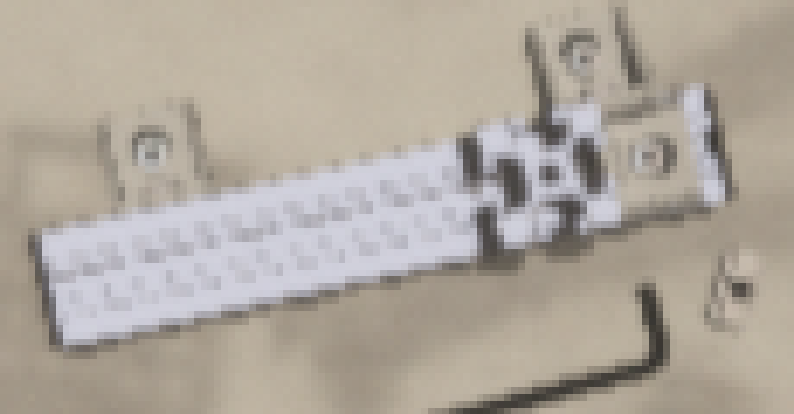

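View pics/z2.png

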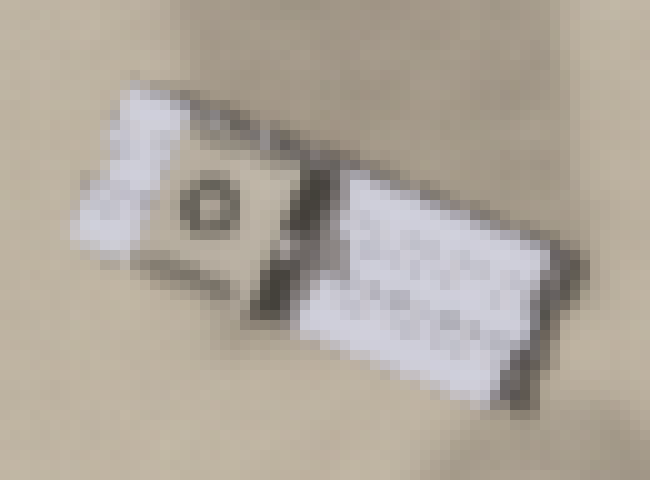

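View pics/z3.png

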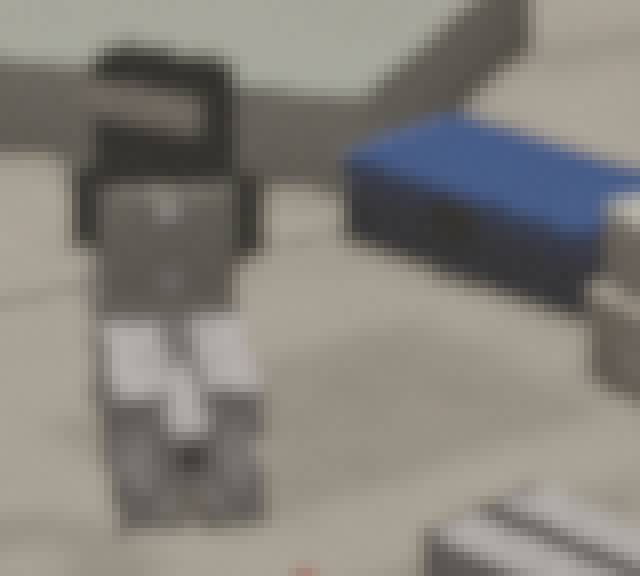

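View pics/z4.png

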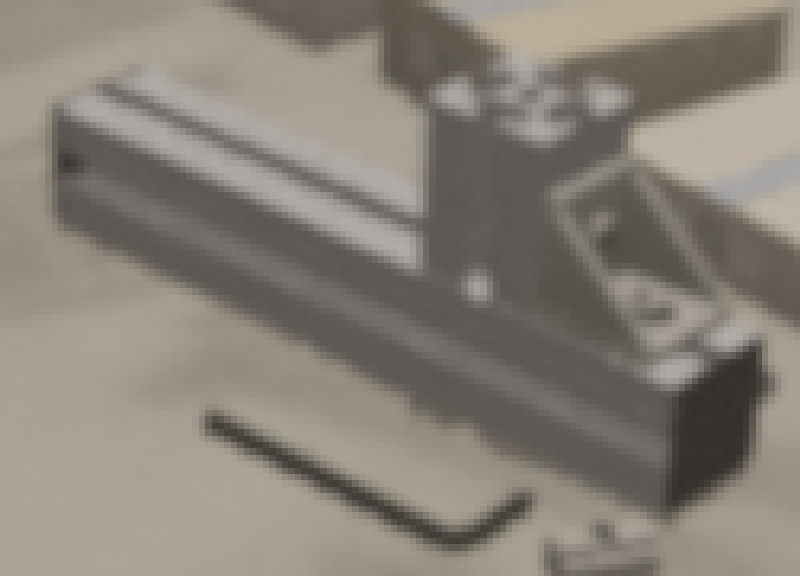

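```bash
cat > edges.py <<'E'
from fit import *
def lab(p):
    im=cv2.GaussianBlur(p["pixels"],(0,0),.6).astype(float); return im[:,:,0]-im[:,:,2]
def center(p,pose,xs,z=.045,w=.036):
    """white top strip: edges across (y) at stations xs in body frame, in metres"""
    m=lab(p); out=[]
    ys=np.linspace(-w,w,145)
    for x in xs:
        uv=proj(p,T(pose,np.c_[np.full_like(ys,x),ys,np.full_like(ys,z)]))
        v=map_coordinates(m,[uv[:,1],uv[:,0]],order=1)
        hi=np.median(v[(abs(ys)<.018)]); 
        r=[]
        for s in(-1,1):
            sel=ys*s>0.0; yy=(ys*s)[sel]; vv=v[sel]; o=np.argsort(yy); yy,vv=yy[o],vv[o]
            lo=vv[-25:].mean(); th=(hi+lo)/2
            k=np.where((vv[:-1]>th)&(vv[1:]<=th))[0]; k=k[abs(yy[k]-.0225)<.008]
            r.append(s*(yy[k[-1]]+(vv[k[-1]]-th)/(vv[k[-1]]-vv[k[-1]+1])*(yy[1]-yy[0])) if len(k) else np.nan)
        out.append(r)
    return np.array(out)
E
python3 - <<'E'
from edges import *
import pickle
P=pickle.load(open("f0.pkl","rb")); p=P["top"]
def rep(nm,q,xs):
    for it in range(3):
        e=center(p,q,xs); c=e.mean(1); ok=~np.isnan(c)
        k,b=np.polyfit(xs[ok],c[ok],1); res=c[ok]-np.polyval([k,b],xs[ok])
        print(nm,np.round(q,4),"w",np.round(np.nanmedian(e[:,1]-e[:,0]),4),"n",ok.sum(),"slope",round(k,4),"off",round(b,4),"rms",round(res.std(),5))
        q=np.array(q)+[-np.sin(q[2])*b,np.cos(q[2])*b,np.arctan(k)]
    # ends: along x profile
    m=lab(p); s=np.linspace(-.2,.12,641) if nm=="rail" else np.linspace(-.09,.09,361)
    acc=0
    for y in np.linspace(-.018,-.008,6).tolist()+np.linspace(.008,.018,6).tolist():
        uv=proj(p,T(q,np.c_[s,np.full_like(s,y),np.full_like(s,.045)])); acc=acc+map_coordinates(m,[uv[:,1],uv[:,0]],order=1)/12
    th=(acc.max()+acc[:20].mean())/2
    ix=np.where((acc[:-1]>th)!=(acc[1:]>th))[0]; print(nm,"x crossings",np.round(s[ix],4))
    return q
r=rep("rail",[.5432,-.1599,-1.345],np.arange(-.16,-.01,.005))
s=rep("spare",[.4891,.1659,-1.91],np.array([-.052,-.05,-.048,.015,.02,.025,.03,.035,.04,.045]))
pickle.dump(dict(rail=r,spare=s),open("poses.pkl","wb"))
# upright top in side/top; trace
E
```

```text
rail [ 0.5432 -0.1599 -1.345 ] w 0.0455 n 30 slope -0.0085 off -0.0009 rms 0.00018
rail [ 0.5423 -0.1601 -1.3535] w 0.0455 n 30 slope -0.0008 off -0.0001 rms 0.00018
rail [ 0.5422 -0.1601 -1.3543] w 0.0455 n 30 slope -0.0001 off -0.0 rms 0.00018
rail x crossings [-0.171   0.05    0.081   0.0915]
spare [ 0.4891  0.1659 -1.91  ] w 0.0456 n 10 slope -0.0468 off 0.0017 rms 0.00026
spare [ 0.4907  0.1653 -1.9568] w 0.0456 n 10 slope -0.0064 off 0.0002 rms 0.00022
spare [ 0.4909  0.1653 -1.9632] w 0.0456 n 10 slope -0.0007 off 0.0 rms 0.00022
spare x crossings [-0.073  -0.055  -0.0155  0.0505]
```

Run:
```python
from edges import *
import pickle
P=pickle.load(open("f0.pkl","rb")); Q=pickle.load(open("poses.pkl","rb"))
t,s=P["top"],P["side"]; r=Q["rail"]; sp=Q["spare"]
def loc(pose,X):
    d=np.array(X[:2])-pose[:2]; c,sn=np.cos(pose[2]),np.sin(pose[2]); return np.array([c*d[0]+sn*d[1],-sn*d[0]+c*d[1]])
print("foot top",[np.round(loc(r,onz(t,(295+(u+.0)/6.9-.5,160+v/6.9-.5),.045)),4) for u,v in((462,150),(478,225))])
print("foot side",[np.round(loc(r,onz(s,(295+u/6.4-.5,190+v/6.4-.5),.045)),4) for u,v in((426,272),(428,225))])
print("side rail corners in rail frame (expect -.17,+-.0225):",[np.round(loc(r,onz(s,(295+u/6.4-.5,190+v/6.4-.5),.045)),4) for u,v in((58,103),(140,70),(668,385),(758,340))])
print("side spare +x end corners",[np.round(loc(sp,onz(s,(250+u/8-.5,140+v/8-.5),.045)),4) for u,v in((105,400),(265,390),)],
 "flange foot", [np.round(loc(sp,onz(s,(250+u/8-.5,140+v/8-.5),.045)),4) for u,v in((98,318),(240,318))])
def tri(a,b):
    (o1,d1),(o2,d2)=ray(s,a),ray(t,b)
    M=np.c_[d1,-d2]; k=np.linalg.lstsq(M,o2-o1,rcond=None)[0]; A=o1+k[0]*d1;B=o2+k[1]*d2; return (A+B)/2,np.linalg.norm(A-B)
z4=lambda u,v:(295+u/6.4-.5,190+v/6.4-.5); z1=lambda u,v:(295+u/6.9-.5,160+v/6.9-.5); z3=lambda u,v:(250+u/8-.5,140+v/8-.5); z2=lambda u,v:(205+u/10-.5,182+v/10-.5)
for n,a,b in(("rail -x -y corner",z4(58,103),z1(62,345)),("rail -x +y",z4(140,70),z1(40,232)),("foot -y",z4(426,272),z1(478,232)),("spare +x -y",z3(105,400),z2(495,405)),("spare +x +y",z3(265,390),z2(553,245)),("rail +x -y",z4(668,385),z1(718,205))):
    X,g=tri(a,b); print(n,np.round(X,4),"gap",round(g,4))
```

```text
foot top [array([-0.0042,  0.0186]), array([-0.0044, -0.0105])]
foot side [array([-0.0021, -0.0163]), array([-0.0218,  0.0081])]
side rail corners in rail frame (expect -.17,+-.0225): [array([-0.1706, -0.0151]), array([-0.1703,  0.0248]), array([ 0.0906, -0.0178]), array([0.0942, 0.0227])]
side spare +x end corners [array([ 0.0448, -0.0225]), array([0.0446, 0.0258])] flange foot [array([-0.0214, -0.0207]), array([-0.0146,  0.0238])]
rail -x -y corner [ 0.4868 -0.0009  0.0477] gap 0.0028
rail -x +y [0.5282 0.0084 0.0467] gap 0.0005
foot -y [ 0.5284 -0.1583  0.0427] gap 0.0
spare +x -y [0.4524 0.1293 0.0462] gap 0.0016
spare +x +y [0.4959 0.1134 0.0457] gap 0.0024
rail +x -y [ 0.541  -0.2514  0.0452] gap 0.0062
```

```bash
python3 -m handwheel '[[-0.85,-0.59,0,0,0,0],[-0.85,-0.59,0,0,0,0],[-0.85,-0.59,0,0,0,0],[-0.85,-0.59,0,0,0,0],[-0.85,-0.59,0,0,0,0],[-0.85,-0.59,0,0,0,0],[-0.85,-0.59,0,0,0,0],[-0.85,-0.59,0,0,0,0]]' -1 25; python3 -c "
from h import *
print(np.round(bot.observe()['qpos'],3))"
```

```text
clock: 2.2
position: [0.3075, 0.4367, 0.2315]
tool_rot: [3.141, 0.0, 2.854]
force: [0.8, 0.1, -0.3]
grip_width: 0.0852
[-1.064  0.377 -0.006  1.84   0.003  0.924  0.213]
```

```bash
python3 -m handwheel '[[-0.85,-0.59,0,0,0,0],[-0.85,-0.59,0,0,0,0],[-0.85,-0.59,0,0,0,0],[-0.85,-0.59,0,0,0,0],[-0.85,-0.59,0,0,0,0],[-0.85,-0.59,0,0,0,0],[-0.85,-0.59,0,0,0,0],[-0.85,-0.59,0,0,0,0]]' -1 25;  python3 -m handwheel '[[-0.85,-0.59,0,0,0,0],[-0.85,-0.59,0,0,0,0],[-0.85,-0.59,0,0,0,0],[-0.85,-0.59,0,0,0,0],[0,0,0.5,0,0,0.029],[0,0,0.5,0,0,0.029],[0,0,0.5,0,0,0.029],[0,0,0.5,0,0,0.029]]' -1 25; python3 -m handwheel '[[0,0,0,0,0,0.029],[0,0,0,0,0,0.029],[0,0,0,0,0,0.029],[0,0,0,0,0,0.029],[0,0,0,0,0,0.029],[0,0,0,0,0,0],[0,0,0,0,0,0]]' -1 25
python3 - <<'E'
from h import *
s=bot.observe()
print(np.round(s['qpos'],3),s['position'],s['tool_rot'],s['clock'],s['force'])
y=s['tool_rot'][2]; d=np.array([.5033,.1953])-s['position'][:2]
print("need tool dx,dy /25mm",(np.cos(y)*d[0]+np.sin(y)*d[1])/.025,(np.sin(y)*d[0]-np.cos(y)*d[1])/.025,"rz",(y-1.178)/2/np.pi)
for n in("side","top"):
    p=bot.grab_frame(n); cv2.imwrite(f"pics/{n}1.png",p["pixels"])
E
```

```text
clock: 3.2
position: [0.4369, 0.2753, 0.2315]
tool_rot: [3.141, 0.0, 2.854]
force: [-0.0, -0.2, -0.0]
grip_width: 0.0854
clock: 4.2
position: [0.501, 0.1953, 0.1811]
tool_rot: [3.141, -0.0, 2.119]
force: [-0.3, 0.2, -0.2]
grip_width: 0.0854
clock: 5.08
position: [0.501, 0.1959, 0.1814]
tool_rot: [3.142, -0.0, 1.219]
force: [0.9, 0.6, -1.1]
grip_width: 0.0852
[-0.843  0.495  0.495  1.899 -0.313  0.824 -0.535] [0.50099917 0.19594568 0.1813736 ] [ 3.14156211e+00 -1.84372146e-04  1.21886478e+00] 5.075 [ 0.88221587  0.6437349  -1.0687724 ]
need tool dx,dy /25mm 0.007480805040495963 0.09529541861987814 rz 0.006503832228321966
```

```bash
python3 -m handwheel '[[0.008,0.095,0.7,0,0,0.0065],[0,0,0.7,0,0,0],[0,0,0.7,0,0,0],[0,0,0.7,0,0,0],[0,0,0.7,0,0,0],[0,0,0.7,0,0,0],[0,0,0.5,0,0,0],[0,0,0,0,0,0]]' -1 25
python3 - <<'E'
from h import *
s=bot.observe()
print(s['position'],s['tool_rot'],s['clock'],s['force'])
for n,c in(("side",(230,110,100,110)),("top",(190,150,110,100))):
    p=bot.grab_frame(n); x,y,w,h=c; cv2.imwrite(f"pics/{n}2.png",cv2.resize(p["pixels"][y:y+h,x:x+w],None,fx=5,fy=5,interpolation=cv2.INTER_CUBIC))
E
```

```text
clock: 6.18
position: [0.503, 0.1954, 0.063]
tool_rot: [-3.141, 0.001, 1.174]
force: [-0.1, -0.1, 0.0]
grip_width: 0.0853
[0.50295121 0.19536462 0.06296908] [-3.14081783e+00  1.04829854e-03  1.17386501e+00] 6.175 [-0.06974608 -0.05442082  0.03469577]
```

View pics/side2.png

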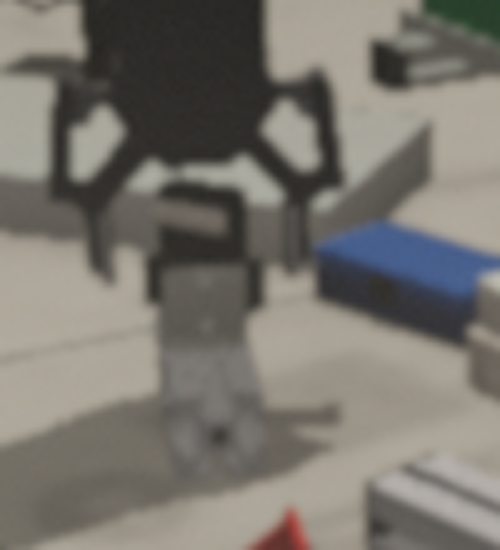

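View pics/top2.png

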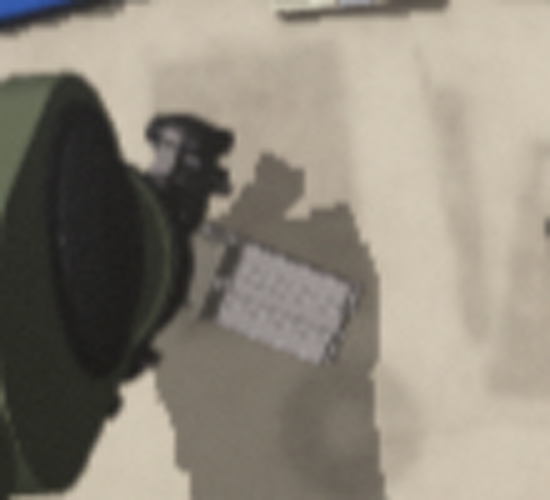

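```bash
python3 -m handwheel '[[0,0,0.22,0,0,0],[0,0,0.22,0,0,0],[0,0,0,0,0,0]]' -1 25; python3 -m handwheel '[[0,0,0,0,0,0],[0,0,0,0,0,0],[0,0,0,0,0,0],[0,0,0,0,0,0],[0,0,0,0,0,0],[0,0,0,0,0,0],[0,0,0,0,0,0],[0,0,0,0,0,0]]' 1 25
python3 - <<'E'
from h import *
s=bot.observe()
print(s['position'],s['tool_rot'],s['clock'],s['force'],s['moment'],s['grip_width'])
y=s['tool_rot'][2]; f=s['force']; print("Ftool",np.cos(y)*f[0]+np.sin(y)*f[1],np.sin(y)*f[0]-np.cos(y)*f[1])
E
```

```text
clock: 6.65
position: [0.5031, 0.1956, 0.0525]
tool_rot: [-3.141, 0.0, 1.174]
force: [0.4, 0.7, -0.0]
grip_width: 0.0855
clock: 7.65
position: [0.5034, 0.1957, 0.0531]
tool_rot: [3.141, -0.0, 1.174]
force: [-1.5, -1.1, 6.6]
grip_width: 0.0411
[0.50340661 0.19565696 0.05307558] [ 3.14144719e+00 -2.96045776e-04  1.17397079e+00] 7.65 [-1.52914428 -1.05586387  6.57913374] [-0.10233665  0.33187768 -0.03657751] 0.04105806111165575
Ftool -1.5648181875646903 -1.0022348875516522
```

```bash
python3 -m handwheel '[[0,0,-0.2,0,0,0],[0,0,-0.3,0,0,0],[0,0,-0.6,0,0,0],[0,0,-0.8,0,0,0],[-0.47,0.255,0,0,0,0],[-0.47,0.255,0,0,0,0],[0,0,0,0,0,0]]' - 30; python3 -m handwheel '[[-0.95,0.51,0,0,0,0],[-0.95,0.51,0,0,0,0],[-0.95,0.51,0,0,0,0],[-0.95,0.51,0,0,0,0],[-0.95,0.51,0,0,0,0],[-0.95,0.51,0,0,0,0],[-0.95,0.51,0,0,0,0],[-0.95,0.51,0,0,0,0]]'; python3 -m handwheel '[[-0.95,0.51,0,0,0,0],[-0.95,0.51,0,0,0,0],[-0.8,0.43,0,0,0,0],[0,0,0,0,0,-0.0244],[0,0,0,0,0,-0.0244],[0,0,0,0,0,-0.0244],[0,0,0,0,0,-0.0244],[0,0,0,0,0,0]]';python3 - <<'E'
from h import *
s=bot.observe()
print(s['position'],s['tool_rot'],s['clock'],s['force'],np.round(s['qpos'],2),s['grip_width'])
y=s['tool_rot'][2]; d=np.array([.5344,-.1245])-s['position'][:2]
print("need tool dx,dy /25mm",(np.cos(y)*d[0]+np.sin(y)*d[1])/.025,(np.sin(y)*d[0]-np.cos(y)*d[1])/.025,"rz",(y-1.7873)/2/np.pi)
for n,c in(("side",(280,130,160,130)),("top",(280,140,140,100))):
    p=bot.grab_frame(n); x,y,w,h=c; cv2.imwrite(f"pics/{n}3.png",cv2.resize(p["pixels"][y:y+h,x:x+w],None,fx=4.5,fy=4.5,interpolation=cv2.INTER_CUBIC))
E
```

```text
clock: 8.52
position: [0.5059, 0.1673, 0.1]
tool_rot: [-3.141, 0.001, 1.172]
force: [0.2, 0.3, -0.7]
grip_width: 0.0413
clock: 9.52
position: [0.5265, -0.0464, 0.0999]
tool_rot: [-3.141, 0.0, 1.174]
force: [0.1, -0.6, -0.8]
grip_width: 0.0413
clock: 10.52
position: [0.5338, -0.122, 0.1]
tool_rot: [-3.141, -0.001, 1.786]
force: [-0.6, -0.3, 0.4]
grip_width: 0.041
[ 0.53377219 -0.12198326  0.09997103] [-3.14125515e+00 -6.11264134e-04  1.78605522e+00] 10.525 [-0.64120584 -0.34036582  0.35233703] [-0.04  0.59  0.22  1.92 -0.2   0.65  0.52] 0.041002240230163654
need tool dx,dy /25mm -0.1037104431571233 0.003029705656676725 rz -0.00019811345633833678
```

View pics/side3.png

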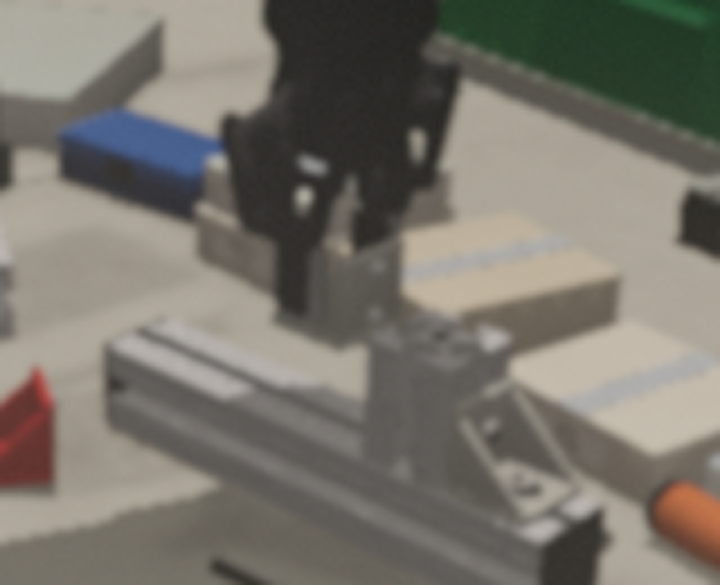

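View pics/top3.png

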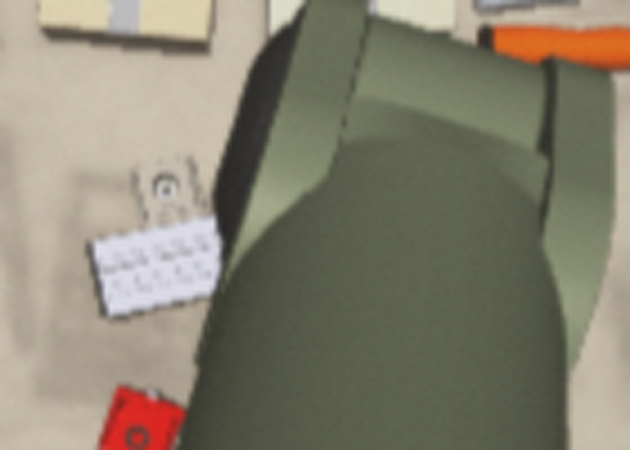

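Run:
```python
from edges import *
import pickle
Q=pickle.load(open("poses.pkl","rb")); r=Q["rail"]
s=pickle.load(open("f0.pkl","rb"))["side"]
def loc(pose,X):
    d=np.array(X[:2])-pose[:2]; c,sn=np.cos(pose[2]),np.sin(pose[2]); return np.array([c*d[0]+sn*d[1],-sn*d[0]+c*d[1]])
px=lambda u,v:(280+(u+.5)/4.5-.5,130+(v+.5)/4.5-.5)
print("TCP in rail",loc(r,bot.observe()['position']))
for n,u,v,z in(("heel -y",342,347,.092),("rear -y",278,318,.092),("flange top -y",345,262,.134),("foot upr -y",365,458,.045),("upr top -y open corner",370,342,.105)): print(n,np.round(loc(r,onz(s,px(u,v),z)),4))
```

```text
TCP in rail [-3.91037539e-02  2.83063121e-05]
heel -y [-0.023  -0.0117]
rear -y [-0.0632 -0.0095]
flange top -y [-0.0214 -0.0143]
foot upr -y [-0.0042 -0.0149]
upr top -y open corner [-0.0005 -0.0203]
```

```bash
python3 -m handwheel '[[0,0,0.4,0,0,0],[0,0,0.5,0,0,0],[0,0,0.5,0,0,0],[0,0,0.15,0,0,0],[0,0,0,0,0,0],[0,0,0.08,0,0,0],[0,0,0.08,0,0,0],[0,0,0,0,0,0]]'
python3 - <<'E'
from h import *
s=bot.observe()
print(s['position'],s['tool_rot'],s['clock'],s['force'],s['moment'])
for n,c in(("side",(290,150,140,110)),):
    p=bot.grab_frame(n); x,y,w,h=c; cv2.imwrite(f"pics/{n}4.png",cv2.resize(p["pixels"][y:y+h,x:x+w],None,fx=5.5,fy=5.5,interpolation=cv2.INTER_CUBIC))
E
```

```text
clock: 11.62
position: [0.534, -0.1219, 0.0576]
tool_rot: [3.142, -0.0, 1.787]
force: [-0.1, -0.0, -1.0]
grip_width: 0.0415
[ 0.53396564 -0.12187424  0.05756246] [ 3.14155042e+00 -1.00243746e-05  1.78720473e+00] 11.625 [-0.08272306 -0.01374258 -0.99710043] [-0.00370227  0.06361984 -0.01200364]
```

View pics/side4.png

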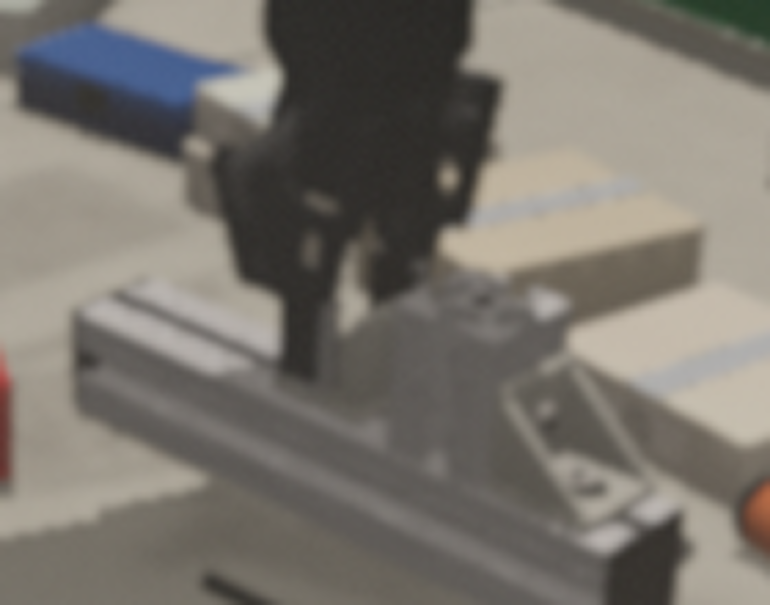

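```bash
python3 -m handwheel '[[0,0,0.05,0,0,0],[0,0,0.04,0,0,0],[0,0,0,0,0,0]]'
```

```text
clock: 12.05
position: [0.5339, -0.1219, 0.0552]
tool_rot: [-3.141, -0.0, 1.787]
force: [0.0, -0.3, -0.1]
grip_width: 0.0415
```

```bash
python3 -m handwheel '[[0,0,0.05,0,0,0],[0,0,0.03,0,0,0],[0,0,0,0,0,0]]'
```

```text
clock: 12.42
position: [0.5341, -0.1219, 0.0533]
tool_rot: [3.141, 0.0, 1.787]
force: [1.7, -0.2, -0.4]
grip_width: 0.0409
```

```bash
python3 -m handwheel '[[0,0,0.02,0,0,0],[0,0,0,0,0,0]]'; python3 -m handwheel '[[0,0,0.02,0,0,0],[0,0,0,0,0,0]]'
```

```text
clock: 12.68
position: [0.5341, -0.1219, 0.0531]
tool_rot: [3.141, 0.0, 1.787]
force: [0.2, 0.6, 6.6]
grip_width: 0.0413
clock: 12.92
position: [0.5341, -0.1219, 0.053]
tool_rot: [3.141, -0.0, 1.787]
force: [-4.6, 1.9, 17.6]
grip_width: 0.0412
```

```bash
python3 -m handwheel '[[0,0,-0.025,0,0,0],[0,0,0,0,0,0]]'; python3 -m handwheel '[[-0.1,0,0,0,0,0],[-0.1,0,0,0,0,0],[-0.1,0,0,0,0,0],[-0.1,0,0,0,0,0],[0,0,0,0,0,0]]'
```

```text
clock: 13.18
position: [0.5341, -0.1219, 0.0531]
tool_rot: [3.141, 0.0, 1.787]
force: [0.3, 1.0, 5.6]
grip_width: 0.0414
clock: 13.8
position: [0.5363, -0.1313, 0.0531]
tool_rot: [3.141, -0.0, 1.787]
force: [-0.5, 3.2, 6.8]
grip_width: 0.0415
```

```bash
python3 -m handwheel '[[-0.08,0,0,0,0,0],[-0.08,0,0,0,0,0],[0,0,0,0,0,0]]'; python3 -m handwheel '[[-0.04,0,0,0,0,0],[0,0,0,0,0,0]]'; python3 -m handwheel '[[-0.03,0,0,0,0,0],[0,0,0,0,0,0]]'
```

```text
clock: 14.18
position: [0.5372, -0.135, 0.0531]
tool_rot: [3.141, -0.001, 1.788]
force: [-1.2, 3.3, 8.4]
grip_width: 0.0414
clock: 14.42
position: [0.5372, -0.1351, 0.0531]
tool_rot: [-3.141, -0.002, 1.788]
force: [-2.1, 8.7, 10.8]
grip_width: 0.041
clock: 14.68
position: [0.5372, -0.1351, 0.0531]
tool_rot: [-3.141, -0.003, 1.789]
force: [-4.1, 13.5, 12.1]
grip_width: 0.0413
```

Run:
```python
from h import *
p=bot.grab_frame("side"); x,y,w,h=320,170,90,80; cv2.imwrite(f"pics/side5.png",cv2.resize(p["pixels"][y:y+h,x:x+w],None,fx=7.5,fy=7.5,interpolation=cv2.INTER_CUBIC))
import pickle; pickle.dump(p,open("f5.pkl","wb"))
```

```text
(no output)
```

View pics/side5.png

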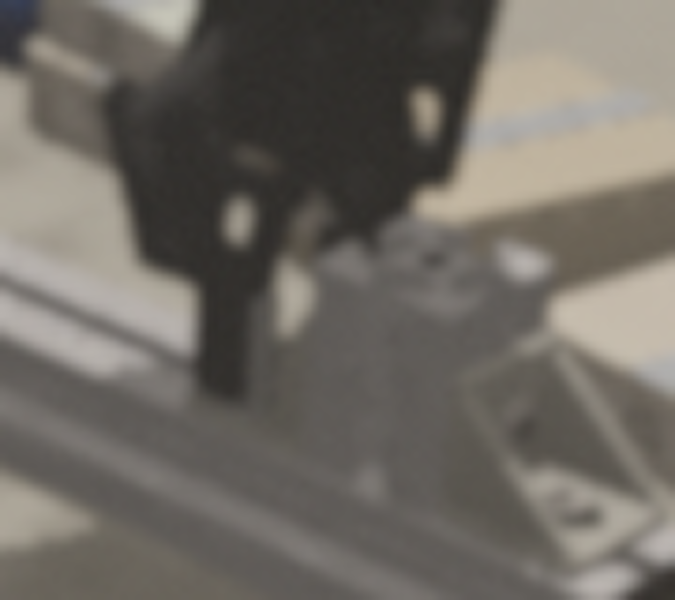

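Run:
```python
from edges import *
import pickle
p=pickle.load(open("f5.pkl","rb")); r=pickle.load(open("poses.pkl","rb"))["rail"]
x,y,w,h=338,190,40,50; k=12
im=cv2.resize(p["pixels"][y:y+h,x:x+w],None,fx=k,fy=k,interpolation=cv2.INTER_LANCZOS4).astype(float)
im=np.clip((im-40)*2.2,0,255).astype(np.uint8)
im2=im.copy()
# bracket model, heel at TCP+.018 in rail; compare hypotheses flush(foot=heel)
def draw(P,c):
    uv=((proj(p,T(r,np.array(P,float)))+.5-[x,y])*k-.5).round().astype(int)
    for a,b in zip(uv[:-1],uv[1:]): cv2.line(im2,a.tolist(),b.tolist(),c,1)
tx=-.0256; hx=tx+.018
yo=.0
draw([(hx,-.021,.045),(hx,-.021,.087),(hx-.005,-.021,.087),(hx-.005,-.021,.083),(hx-.042,-.021,.05),(hx-.042,-.021,.045),(hx,-.021,.045)],(0,0,255))
draw([(hx,-.021,.087),(hx,.021,.087)],(0,0,255))
ux=-.0035
draw([(ux,.0225,.105),(ux,-.0225,.105),(ux,-.0225,.045)],(0,255,0))
cv2.imwrite("pics/s5.png",np.hstack([im,im2])[:600,:])
cv2.imwrite("pics/s5.png",cv2.resize(np.hstack([im,im2]),None,fx=.83,fy=.83))
```

```text
(no output)
```

View pics/s5.png

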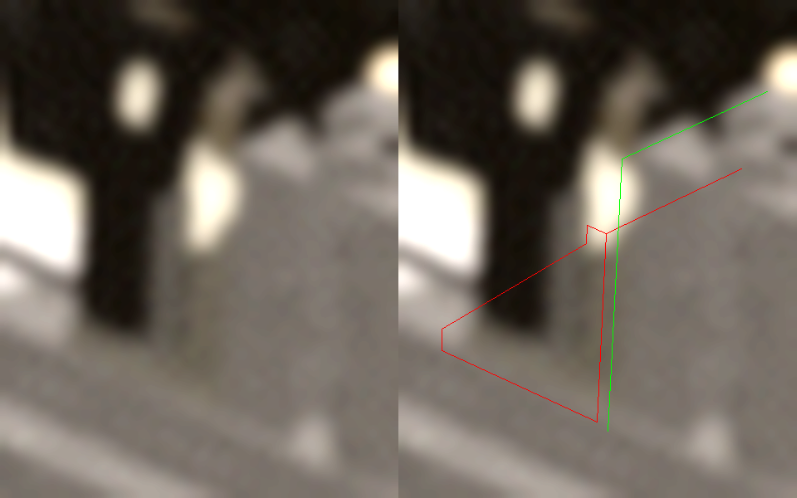

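Run:
```python
from edges import *
import pickle
P=pickle.load(open("f0.pkl","rb")); Q=pickle.load(open("poses.pkl","rb")); r=Q["rail"]; sp=Q["spare"]; t=P["top"]
def loc(pose,X):
    d=np.array(X[:2])-pose[:2]; c,sn=np.cos(pose[2]),np.sin(pose[2]); return np.array([c*d[0]+sn*d[1],-sn*d[0]+c*d[1]])
z1=lambda u,v:(295+u/6.9-.5,160+v/6.9-.5)
for n,u,v in(("dot",550,172),("left",510,180),("right",587,162),("top",550,125),("bot",563,217)): print(n,np.round(loc(r,onz(t,z1(u,v),.105)),4))
print("TCP",loc(r,bot.observe()['position']))
def prof(p,pose,s,ys,z):
    im=cv2.GaussianBlur(p["pixels"],(0,0),.5).astype(float); a=0
    for y in ys:
        uv=proj(p,T(pose,np.c_[s,np.full_like(s,y),np.full_like(s,z)])); a=a+np.c_[[map_coordinates(im[:,:,c],[uv[:,1],uv[:,0]],order=1) for c in(0,2)]]/len(ys)
    return a
s=np.arange(-.02,.012,.002); a=prof(t,r,s,[-.018,-.014,-.01,.01,.014,.018],.045); print("foot profile z45"); print(np.c_[s*1000,a.T].round(0).astype(int).tolist())
s=np.arange(-.07,.0,.002); a=prof(t,sp,s,[-.017,-.014,-.011,.011,.014,.017],.045); print("spare"); print(np.c_[s*1000,a.T].round(0).astype(int).tolist())
s=np.arange(-.02,.06,.002); a=prof(t,r,s,[-.016,-.013,.013,.016],.105); print("upr top z105"); print(np.c_[s*1000,a.T].round(0).astype(int).tolist())
```

```text
dot [0.0169 0.0012]
left [0.0023 0.0015]
right [0.0305 0.0019]
top [0.0206 0.0176]
bot [ 0.0179 -0.0154]
TCP [-0.02553041  0.00041511]
foot profile z45
[[-20, 212, 201], [-18, 215, 204], [-16, 214, 204], [-14, 211, 201], [-12, 207, 197], [-10, 203, 194], [-8, 190, 182], [-6, 153, 148], [-4, 104, 105], [-2, 79, 84], [0, 88, 91], [2, 124, 123], [4, 171, 165], [6, 191, 183], [8, 189, 181], [10, 185, 177]]
spare
[[-70, 204, 199], [-68, 209, 201], [-66, 211, 201], [-64, 212, 202], [-62, 212, 203], [-60, 211, 201], [-58, 205, 198], [-56, 189, 189], [-54, 168, 179], [-52, 155, 173], [-50, 149, 170], [-48, 147, 167], [-46, 145, 165], [-44, 144, 164], [-42, 142, 162], [-40, 144, 164], [-38, 148, 168], [-36, 150, 171], [-34, 151, 171], [-32, 150, 170], [-30, 149, 169], [-28, 150, 170], [-26, 152, 171], [-24, 145, 165], [-22, 119, 135], [-20, 87, 99], [-18, 69, 79], [-16, 67, 76], [-14, 81, 90], [-12, 108, 115], [-10, 141, 144], [-8, 177, 175], [-6, 203, 195], [-4, 212, 202], [-2, 213, 203]]
upr top z105
[[-20, 212, 203], [-18, 209, 200], [-16, 199, 190], [-14, 163, 157], [-12, 108, 109], [-10, 80, 84], [-8, 91, 94], [-6, 136, 135], [-4, 188, 181], [-2, 208, 198], [0, 212, 202], [2, 212, 202], [4, 208, 198], [6, 198, 190], [8, 194, 186], [10, 199, 191], [12, 193, 185], [14, 175, 169], [16, 138, 136], [18, 98, 101], [20, 79, 84], [22, 87, 90], [24, 110, 110], [26, 148, 144], [28, 186, 179], [30, 204, 195], [32, 208, 198], [34, 209, 200], [36, 202, 196], [38, 184, 186], [40, 160, 174], [42, 151, 170], [44, 148, 169], [46, 145, 166], [48, 143, 163], [50, 140, 160], [52, 141, 161], [54, 142, 163], [56, 142, 162], [58, 144, 165]]
```

```bash
cat > st.py <<'E'
from h import *
s=bot.observe(); f=s['force']; a=-1.3543; c,n=np.cos(a),np.sin(a); d=s['position'][:2]-np.array([.5422,-.1601])
print("F rail x,y,z",np.round([c*f[0]+n*f[1],-n*f[0]+c*f[1],f[2]],1),"M rail",np.round([c*s['moment'][0]+n*s['moment'][1],-n*s['moment'][0]+c*s['moment'][1],s['moment'][2]],3),"tcp rail mm",np.round(1000*np.array([c*d[0]+n*d[1],-n*d[0]+c*d[1],s['position'][2]]),2),"rot",np.round(s['tool_rot'],4),s['clock'])
E
python3 st.py; python3 -m handwheel '[[0,0,0,0,0,0.004],[0,0,0,0,0,0]]' >/dev/null; python3 st.py;  python3 -m handwheel '[[0,0,0,0,0,-0.008],[0,0,0,0,0,0]]'>/dev/null; python3 st.py; python3 -m handwheel '[[0,0,0,0,0,0.004],[0,0,0,0,0,0]]'>/dev/null; python3 st.py
```

```text
F rail x,y,z [-13.9  -1.6  12.7] M rail [-0.171  2.897 -0.121] tcp rail mm [-25.5    0.45  53.07] rot [-3.1411e+00 -2.7000e-03  1.7886e+00] 14.725
F rail x,y,z [-12.3   1.6  10.9] M rail [0.302 2.715 0.25 ] tcp rail mm [-25.51   0.84  53.05] rot [ 3.1415e+00 -2.4000e-03  1.7639e+00] 14.975
F rail x,y,z [-13.8  -2.   12.5] M rail [-0.22   2.693 -0.134] tcp rail mm [-25.42   0.3   53.05] rot [-3.1411e+00 -2.7000e-03  1.8143e+00] 15.225
F rail x,y,z [-10.5   1.1  10.5] M rail [0.327 2.197 0.077] tcp rail mm [-25.05   0.74  53.06] rot [ 3.1414e+00 -1.9000e-03  1.7885e+00] 15.475
```

```bash
python3 -m handwheel '[[0.2,0,-0.01,0,0,0],[0,0,0,0,0,0]]' >/dev/null; python3 st.py; for i in 1; do python3 -m handwheel '[[0,0.04,0,0,0,0],[0,0,0,0,0,0]]' >/dev/null; python3 st.py; done;  python3 -m handwheel '[[0,0.03,0,0,0,0],[0,0,0,0,0,0]]' >/dev/null; python3 st.py; python3 -m handwheel '[[0,-0.07,0,0,0,0],[0,0,0,0,0,0]]' >/dev/null; python3 st.py; python3 -m handwheel '[[0,-0.03,0,0,0,0],[0,0,0,0,0,0]]' >/dev/null; python3 st.py; python3 -m handwheel '[[0,-0.03,0,0,0,0],[0,0,0,0,0,0]]' >/dev/null; python3 st.py
```

```text
F rail x,y,z [-2.2  0.5  1.6] M rail [0.19  0.463 0.029] tcp rail mm [-28.73   0.21  53.16] rot [-3.1415e+00 -1.0000e-04  1.7877e+00] 15.725
F rail x,y,z [-0.9 -2.9  4.5] M rail [-0.492  0.434 -0.016] tcp rail mm [-28.24   0.86  53.12] rot [-3.141e+00 -1.000e-04  1.787e+00] 15.975
F rail x,y,z [ 0.8 -0.3  1.1] M rail [-0.083 -0.113  0.008] tcp rail mm [-28.09   2.    53.12] rot [3.1414e+00 3.0000e-04 1.7870e+00] 16.225
F rail x,y,z [ 0.5  0.3 -0.9] M rail [ 0.169 -0.067 -0.016] tcp rail mm [-28.28   0.22  53.17] rot [3.1413e+00 1.0000e-04 1.7872e+00] 16.475
F rail x,y,z [ 1.5  3.9 -1.5] M rail [ 0.939 -0.134  0.02 ] tcp rail mm [-28.28  -0.12  53.28] rot [3.1407e+00 3.0000e-04 1.7874e+00] 16.725
F rail x,y,z [ 0.9  7.7 -3.1] M rail [ 1.687 -0.16   0.032] tcp rail mm [-28.31  -0.34  53.39] rot [3.1398e+00 5.0000e-04 1.7876e+00] 16.975
```

```bash
python3 -m handwheel '[[0,0.095,0,0,0,0],[0,0,0,0,0,0]]' >/dev/null; python3 st.py; python3 -m handwheel '[[0,0,0.012,0,0,0],[0,0,0,0,0,0]]' >/dev/null; python3 st.py
```

```text
F rail x,y,z [ 0.4  0.2 -0.1] M rail [ 0.175 -0.03  -0.034] tcp rail mm [-28.39   0.92  53.14] rot [-3.1412e+00 -1.0000e-04  1.7873e+00] 17.225
F rail x,y,z [-1.7 -0.4  6.6] M rail [-0.05   0.24  -0.009] tcp rail mm [-28.39   0.91  53.09] rot [-3.1415e+00 -1.0000e-04  1.7872e+00] 17.475
```

```bash
python3 -m handwheel '[[-0.06,0.01,-0.003,0,0,0],[-0.06,0,0,0,0,0],[0,0,0,0,0,0]]' >/dev/null; python3 st.py; python3 -m handwheel '[[-0.04,0,0,0,0,0],[0,0,0,0,0,0]]' >/dev/null; python3 st.py; python3 -m handwheel '[[-0.04,0,0,0,0,0],[0,0,0,0,0,0]]' >/dev/null; python3 st.py
```

```text
F rail x,y,z [-2.  -0.6  5.4] M rail [0.02  0.405 0.021] tcp rail mm [-25.56   1.15  53.09] rot [-3.1414e+00 -4.0000e-04  1.7873e+00] 17.85
F rail x,y,z [-5.8 -0.1  7.8] M rail [-0.004  1.043  0.043] tcp rail mm [-25.12   1.17  53.07] rot [-3.1411e+00 -1.1000e-03  1.7878e+00] 18.1
F rail x,y,z [-11.5  -1.2  10.8] M rail [-0.098  2.245  0.042] tcp rail mm [-25.05   1.18  53.07] rot [-3.1408e+00 -2.3000e-03  1.7884e+00] 18.35
```

```bash
python3 -m handwheel '[[0.05,0,0,0,0,0],[0,0.02,0,0,0,0],[0,0,0,0,0,0]]' >/dev/null; python3 st.py; python3 -m handwheel '[[0,0.02,0,0,0,0],[0,0,0,0,0,0]]' >/dev/null; python3 st.py; python3 -m handwheel '[[0,0.02,0,0,0,0],[0,0,0,0,0,0]]' >/dev/null; python3 st.py
python3 - <<'E'
from h import *
p=bot.grab_frame("side"); x,y,w,h=325,175,70,70; im=cv2.resize(p["pixels"][y:y+h,x:x+w],None,fx=8,fy=8,interpolation=cv2.INTER_LANCZOS4).astype(float)
cv2.imwrite("pics/side6.png",np.clip((im-50)*2.6,0,255).astype(np.uint8))
import pickle; pickle.dump(p,open("f6.pkl","wb"))
E
```

```text
F rail x,y,z [-5.1 -3.9 10.5] M rail [-0.596  0.885  0.034] tcp rail mm [-25.14   1.18  53.06] rot [-3.1404e+00 -1.0000e-03  1.7875e+00] 18.725
F rail x,y,z [-5.7 -6.6 12.3] M rail [-1.249  0.945  0.063] tcp rail mm [-25.12   1.24  53.09] rot [-3.1397e+00 -1.2000e-03  1.7873e+00] 18.975
F rail x,y,z [-5.2 -9.9 15.2] M rail [-1.845  1.016  0.06 ] tcp rail mm [-25.13   1.24  53.07] rot [-3.1388e+00 -1.4000e-03  1.7870e+00] 19.225
```

View pics/side6.png

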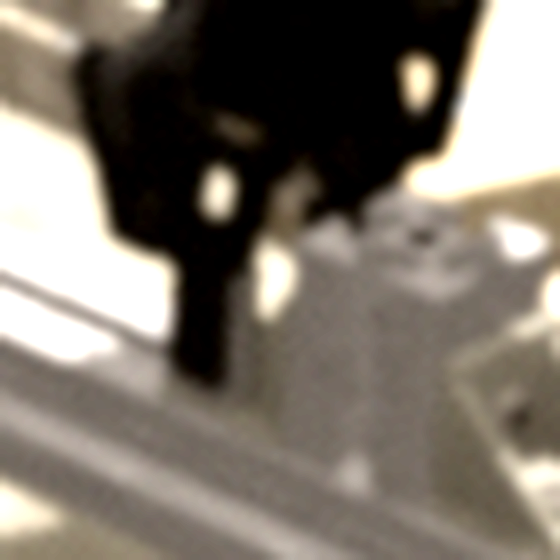

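```bash
python3 -m handwheel '[[0.04,-0.05,-0.01,0,0,0],[0,0,0,0,0,0]]' >/dev/null; python3 st.py; python3 -m handwheel '[[0,0,0,0,0,0],[0,0,0,0,0,0],[0,0,0,0,0,0],[0,0,-0.3,0,0,0],[0,0,-0.8,0,0,0],[0,0,-0.9,0,0,0],[0.3,0,-0.9,0,0,0],[0.8,0,-0.5,0,0,0]]' -1 30 ; python3 -m handwheel '[[1,0,0,0,0,0],[1,0,0,0,0,0],[1,0,0,0,0,0],[1,0,0,0,0,0],[1,0,0,0,0,0],[1,0,0,0,0,0],[1,0,0,0,0,0],[0,0,0,0,0,0]]'
python3 - <<'E'
from h import *
import pickle
for n,c,k in(("top",(295,150,115,75),6.9),("side",(295,180,125,95),6.4)):
    p=bot.grab_frame(n); pickle.dump(p,open(f"f7{n}.pkl","wb")); x,y,w,h=c; cv2.imwrite(f"pics/{n}7.png",cv2.resize(p["pixels"][y:y+h,x:x+w],None,fx=k,fy=k,interpolation=cv2.INTER_CUBIC))
E
```

```text
F rail x,y,z [-1.7 -1.9  2.8] M rail [-0.412  0.128  0.03 ] tcp rail mm [-25.65   1.15  53.13] rot [-3.1410e+00 -2.0000e-04  1.7871e+00] 19.525
clock: 20.52
position: [0.5326, -0.1085, 0.1398]
tool_rot: [3.14, 0.001, 1.786]
force: [-0.9, 0.9, 0.1]
grip_width: 0.0853
clock: 21.52
position: [0.4945, 0.0647, 0.1386]
tool_rot: [3.141, -0.001, 1.79]
force: [0.1, -1.1, 0.6]
grip_width: 0.0854
```

View pics/top7.png

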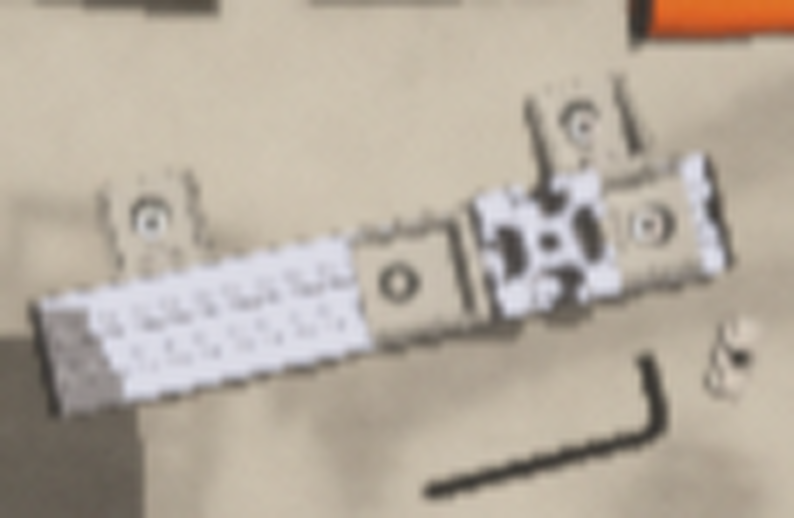

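View pics/side7.png

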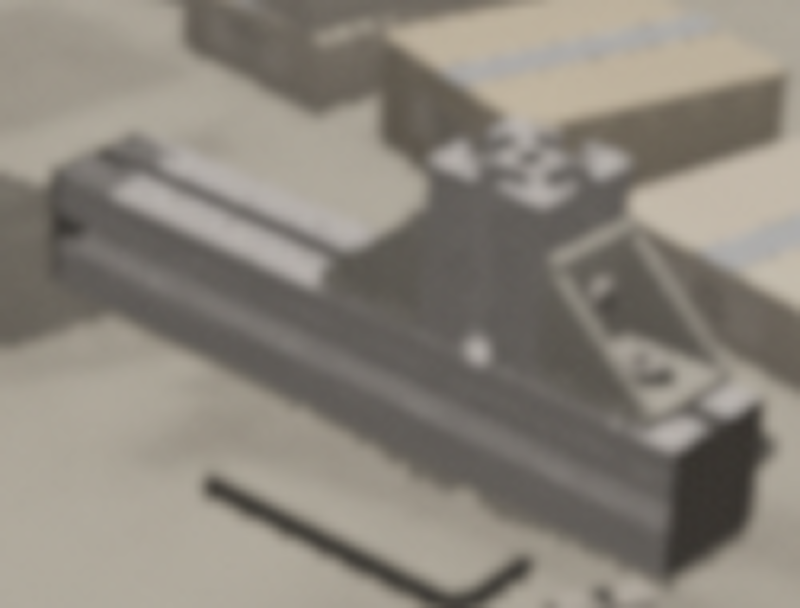

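Run:
```python
from edges import *
import pickle
t=pickle.load(open("f7top.pkl","rb")); r=pickle.load(open("poses.pkl","rb"))["rail"]
im=cv2.GaussianBlur(t["pixels"],(0,0),.5).astype(float)
def prof(s,ys,z):
    a=0
    for y in ys:
        uv=proj(t,T(r,np.c_[s,np.full_like(s,y),np.full_like(s,z)])); a=a+np.c_[[map_coordinates(im[:,:,c],[uv[:,1],uv[:,0]],order=1) for c in(0,2)]]/len(ys)
    return a
s=np.arange(-.062,-.036,.002);print("rear z50",np.c_[s*1000,prof(s,[-.016,-.013,.013,.016],.05).T].round(0).astype(int).tolist())
s=np.arange(-.024,.004,.002)
print("flange top z87",np.c_[s*1000,prof(s,[-.016,-.013,.013,.016],.087).T].round(0).astype(int).tolist())
s=np.arange(-.016,.044,.002)
print("upr top z105",np.c_[s*1000,prof(s,[-.016,-.013,.013,.016],.105).T].round(0).astype(int).tolist())
# upright & bracket lateral edges
q=r
m=lab(t)
for nm,z,xs in(("upr",.105,[.002,.004,.034,.035]),):
    print(nm,np.round(center(t,np.array(r),xs,z=z)*1000,1).tolist())
```

```text
rear z50 [[-62, 225, 216], [-60, 223, 214], [-58, 224, 214], [-56, 226, 216], [-54, 226, 217], [-52, 221, 213], [-50, 205, 202], [-48, 182, 192], [-46, 170, 189], [-44, 166, 189], [-42, 164, 188], [-40, 164, 188], [-38, 162, 185]]
flange top z87 [[-24, 153, 175], [-22, 156, 178], [-20, 154, 176], [-18, 144, 164], [-16, 122, 140], [-14, 109, 125], [-12, 124, 143], [-10, 150, 171], [-8, 146, 165], [-6, 123, 134], [-4, 138, 139], [-2, 188, 182], [0, 215, 206], [2, 220, 211]]
upr top z105 [[-16, 113, 130], [-14, 131, 150], [-12, 153, 174], [-10, 141, 159], [-8, 121, 130], [-6, 150, 150], [-4, 199, 192], [-2, 218, 210], [0, 223, 213], [2, 223, 214], [4, 219, 210], [6, 210, 202], [8, 205, 197], [10, 211, 202], [12, 205, 196], [14, 186, 179], [16, 147, 146], [18, 105, 108], [20, 85, 90], [22, 92, 96], [24, 117, 118], [26, 158, 154], [28, 197, 190], [30, 216, 206], [32, 219, 210], [34, 220, 212], [36, 214, 208], [38, 195, 198], [40, 170, 185], [42, 161, 181]]
upr [[-23.5, 23.3], [-23.1, 23.2], [-23.7, 23.0], [-23.8, 22.8]]
```

```bash
python3 -m handwheel '[[-1,0,0,0,0,0],[-1,0,0,0,0,0],[-1,0,0,0,0,0],[-1,0,0,0,0,0],[-1,0,0,0,0,0],[-1,0,0,0,0,0],[-1,0,0,0,0,0],[-1,0,0,0,0,0]]' -1 30 ; python3 -m handwheel '[[-0.17,0,0.2,0,0,0],[0,0,0.3,0,0,0],[0,0,0,0,0,0]]'; python3 st.py
```

```text
clock: 22.62
position: [0.5376, -0.1344, 0.1384]
tool_rot: [3.142, 0.0, 1.786]
force: [0.5, -0.2, -0.2]
grip_width: 0.0855
clock: 23.0
position: [0.5381, -0.1357, 0.125]
tool_rot: [-3.14, -0.001, 1.788]
force: [-0.1, -0.1, -0.1]
grip_width: 0.0856
F rail x,y,z [ 0.1 -0.1 -0.1] M rail [ 0.021  0.033 -0.041] tcp rail mm [-24.7    1.22 124.98] rot [-3.1404e+00 -7.0000e-04  1.7879e+00] 23.0
```

```bash
python3 -m handwheel '[[0,0,0.6,0,0,0],[0,0,0.7,0,0,0],[0,0,0.7,0,0,0],[0,0,0.5,0,0,0],[0,0,0.25,0,0,0],[0,0,0.12,0,0,0],[0,0,0,0,0,0]]'; python3 st.py;  python3 -m handwheel '[[0,0,0,0,0,0],[0,0,0,0,0,0],[0,0,0,0,0,0],[0,0,0,0,0,0],[0,0,0,0,0,0],[0,0,0,0,0,0],[0,0,0,0,0,0]]' 1 30; python3 st.py
```

```text
clock: 23.88
position: [0.5387, -0.1366, 0.0541]
tool_rot: [3.141, 0.0, 1.787]
force: [-0.1, -0.6, -0.2]
grip_width: 0.0853
F rail x,y,z [ 0.6 -0.2 -0.2] M rail [-0.013 -0.019  0.026] tcp rail mm [-23.75   1.65  54.09] rot [3.1413e+00 1.0000e-04 1.7872e+00] 23.875
clock: 24.75
position: [0.5388, -0.1365, 0.0543]
tool_rot: [3.141, 0.0, 1.787]
force: [-1.7, 0.7, 5.2]
grip_width: 0.0417
F rail x,y,z [-1.  -1.5  5.2] M rail [-0.237  0.157  0.01 ] tcp rail mm [-23.77   1.7   54.32] rot [3.1411e+00 1.0000e-04 1.7872e+00] 24.75
```

```bash
python3 -m handwheel '[[-0.04,0,0,0,0,0],[0,0,0,0,0,0]]' >/dev/null; python3 st.py; python3 -m handwheel '[[-0.04,-0.008,-0.004,0,0,0],[0,0,0,0,0,0]]' >/dev/null; python3 st.py; python3 -m handwheel '[[-0.03,0,-0.004,0,0,0],[0,0,0,0,0,0]]' >/dev/null; python3 st.py
```

```text
F rail x,y,z [-4.7 -0.8  6.7] M rail [-0.225  0.974 -0.037] tcp rail mm [-23.43   1.79  54.36] rot [ 3.1413e+00 -7.0000e-04  1.7877e+00] 25.0
F rail x,y,z [-7.5 -0.1  6.7] M rail [ 0.011  1.662 -0.069] tcp rail mm [-23.12   1.74  54.33] rot [ 3.1414e+00 -1.5000e-03  1.7882e+00] 25.25
F rail x,y,z [-11.9   0.2   7. ] M rail [ 0.076  2.499 -0.191] tcp rail mm [-23.06   1.73  54.35] rot [-3.1415e+00 -2.4000e-03  1.7885e+00] 25.5
```

```bash
python3 -m handwheel '[[-0.018,0,-0.002,0,0,0],[0,0,0,0,0,0],[0,0,0,0,0,0],[0,0,0,0,0,0],[0,0,0,0,0,0]]' >/dev/null; python3 st.py
python3 - <<'E'
from h import *
import pickle
p=bot.grab_frame("side"); x,y,w,h=295,160,125,95; cv2.imwrite("pics/side8.png",cv2.resize(p["pixels"][y:y+h,x:x+w],None,fx=6.4,fy=6.4,interpolation=cv2.INTER_CUBIC))
g=lambda q:cv2.cvtColor(q["pixels"],cv2.COLOR_BGR2GRAY).astype(np.float32)
q=pickle.load(open("f0.pkl","rb"))["side"]
a,b=g(q)[238:262,372:412],g(p)[238:262,372:412]   # fixed bracket/upright right part
print("shift far bracket",cv2.phaseCorrelate(a-a.mean(),b-b.mean(),cv2.createHanningWindow(a.shape[::-1],cv2.CV_32F)))
E
python3 st.py
```

```text
F rail x,y,z [-14.2   0.8   7.2] M rail [ 0.1    3.017 -0.163] tcp rail mm [-23.08   1.74  54.34] rot [-3.1413e+00 -2.9000e-03  1.7888e+00] 26.125
shift far bracket ((0.06803150135669256, -0.09018386418600777), 0.8642366235454877)
F rail x,y,z [-14.9  -0.4   7.5] M rail [ 0.132  3.009 -0.174] tcp rail mm [-23.1    1.74  54.36] rot [-3.1413e+00 -3.0000e-03  1.7889e+00] 26.175
```

View pics/side8.png

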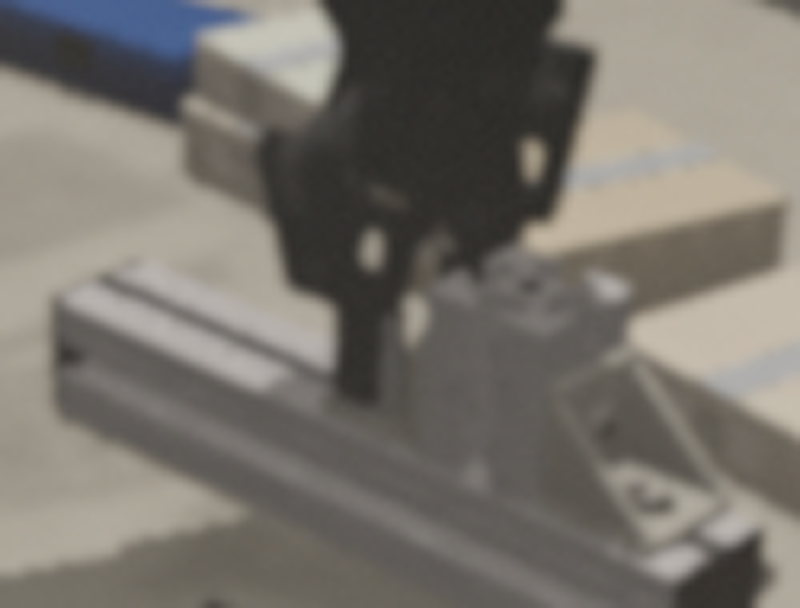

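```bash
python3 -m handwheel '[[0,-0.02,-0.004,0,0,0],[0,0,0,0,0,0]]' >/dev/null; python3 st.py; python3 -m handwheel '[[0,0,0,0,0,0.003],[0,0,0,0,0,-0.003],[0,0,0,0,0,0]]' >/dev/null; python3 st.py;  python3 -m handwheel '[[0,0,0,0,0,-0.003],[0,0,0,0,0,0.003],[0,0,0,0,0,0]]' >/dev/null; python3 st.py
```

```text
F rail x,y,z [-13.6   2.9   2.6] M rail [ 0.74   2.831 -0.134] tcp rail mm [-23.09   1.69  54.34] rot [ 3.1412e+00 -2.7000e-03  1.7891e+00] 26.425
F rail x,y,z [-13.4   3.6   2.7] M rail [ 0.733  2.904 -0.148] tcp rail mm [-23.08   1.66  54.35] rot [ 3.1412e+00 -2.7000e-03  1.7894e+00] 26.8
F rail x,y,z [-13.5   4.6   2.4] M rail [ 0.76   2.857 -0.082] tcp rail mm [-23.08   1.71  54.37] rot [ 3.1411e+00 -2.6000e-03  1.7889e+00] 27.175
```

```bash
python3 -m handwheel '[[0,0.017,0.002,0,0,0],[0,0,0,0,0,0],[0,0,0,0,0,0],[0,0,0,0,0,0],[0,0,0,0,0,0],[0,0,0,0,0,0]]' >/dev/null; python3 st.py; python3 -m handwheel '[[0,0,0,0,0,0],[0,0,0,0,0,0]]' >/dev/null; python3 st.py; python3 -c "
from workcell import bot
print(bot.job_done())"
```

```text
F rail x,y,z [-13.6   0.7   6.3] M rail [ 0.229  2.966 -0.152] tcp rail mm [-23.08   1.74  54.36] rot [-3.1414e+00 -2.9000e-03  1.7890e+00] 27.925
F rail x,y,z [-14.8   0.    6.2] M rail [ 0.242  2.991 -0.202] tcp rail mm [-23.07   1.73  54.35] rot [-3.1414e+00 -2.9000e-03  1.7889e+00] 28.175
the job is handed in; nothing more can be done
None
```

I moved the grey bracket from the spare to the rail, lugs in the top slot, and slid it against the upright. I handed the job in at about 28 s while still gripping it (grip set to 30 N) and pushing.

**Push:** the wrist read about 14 N along the rail and 6 N downward, steady. Some of the 14 N is lost to friction on the rail, so I estimate the upright gets about 11–12 N.

**Upright:** it had not moved in the side picture, where the shift was under 0.1 px. The highest push I recorded was about 15 N.

**Flush on the rail:** the arm stopped at the same height on the rail as it had on the spare, about 53 mm. After I released and gripped the bracket again, the arm stood 1.2 mm higher, because I took the new grip higher.

**Flush against the upright:** I released the bracket once and backed away to check it from above. The heel showed about 1 mm short of the upright's face, of which about 0.6 mm came from easing off before releasing. That is within camera accuracy; lugs still outside the slot would have shown about 4 mm. The final push took up the remaining travel.

**Checks that disagreed:**
- Points picked by hand in the blurry side view suggested a gap of 3–5 mm. I trusted the top view instead.
- An early twist test at contact met little resistance. A smaller twist at full push gave no further advance.

**Other parts:** the hex key and slot nut looked undisturbed in the top view, and the arm touched nothing else that I know of.

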